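Clear used flasks and wipes into the waste canister and screw its cover down

TASK

Put every used culture flask and crumpled paper ball that lies on the bench into the steel waste canister. When all of them are in, swing the canister's cover round over the mouth as far as its stop, then turn the knurled knob clockwise until it stops tight. Leave the tube rack, the reagent bottle and the tip box where they stand.

Things in the scene. Friction and masses are not known exactly. Their poses are not given: they have to be found in the camera images.
- flask0_center (a point): Used empty flat-sided culture flask, 90 mm long, pinkish plastic with a round blue cap, lying flat (absent in some starts). The point is half-way along it and half-way up its 28 mm thickness. x runs towards the cap, y across its 44 mm width, z through its thickness. The flat body is 65 x 44 x 28 mm (x from -45 to +20 mm), the cap end 25 mm across (x from +19 to +45 mm). About 40 g.
- flask1_center (a point): Used empty flat-sided culture flask, 90 mm long, pinkish plastic with a round blue cap, lying flat (absent in some starts). The point is half-way along it and half-way up its 28 mm thickness. x runs towards the cap, y across its 44 mm width, z through its thickness. The flat body is 65 x 44 x 28 mm (x from -45 to +20 mm), the cap end 25 mm across (x from +19 to +45 mm). About 40 g.
- flask2_center (a point): Used empty flat-sided culture flask, 90 mm long, pinkish plastic with a round blue cap, lying flat (absent in some starts). The point is half-way along it and half-way up its 28 mm thickness. x runs towards the cap, y across its 44 mm width, z through its thickness. The flat body is 65 x 44 x 28 mm (x from -45 to +20 mm), the cap end 25 mm across (x from +19 to +45 mm). About 40 g.
- wad0_center (a point): Hard crumpled ball of paper towel, whitish, about 60 mm across and 55 mm high, lying on the bench (absent in some starts). The point is its centre, 28 mm above its underside. About 25 g.
- wad1_center (a point): Hard crumpled ball of paper towel, whitish, about 60 mm across and 55 mm high, lying on the bench (absent in some starts). The point is its centre, 28 mm above its underside. About 25 g.
- wad2_center (a point): Hard crumpled ball of paper towel, whitish, about 60 mm across and 55 mm high, lying on the bench (absent in some starts). The point is its centre, 28 mm above its underside. About 25 g.
- canister_mouth (a point): Steel waste canister, fixed to the bench: open upright cylinder, outer diameter 176 mm, inner 168 mm, rim 165 mm above the bench, inner floor 10 mm above it. The point is the centre of its mouth at rim height. x points from the canister to the cover's pivot. It stands on an 8 mm foot plate that reaches 195 mm along +x and 105 mm along -x from the centre, 110 mm wide.
- cover_pivot (a point): Upright pivot of the swing-arm cover, on a post beside the canister, 130 mm from the centre of the mouth along the mouth's x; the point lies on the pivot axis at the arm's mid-height, 202 mm above the bench. The arm is 18 mm thick and 30 mm wide, and its end boss 42 mm across.
- cover_arm (a joint): Swing of the cover arm about its upright pivot, rad: 0 = against its stop, with the cover centred over the mouth; it grows as the cover swings away to the side, anticlockwise seen from above (up to 2.2). Stays where it is left; stiff, about 0.15 N m.
- clamp_screw (a joint): Turn of the hand screw in the end of the cover arm, rad: 0 = fully up, grows as it is screwed down clockwise seen from above, 6.5 = stopped tight with the round cover plate on the rim. It sinks 1.8 mm per rad. About 0.12 N m to turn. Its start varies.
- knob_grip (a point): Knurled black round knob on top of the clamp screw, 50 mm across, 40 mm high; the point is on its axis, 16 mm below its top, and moves with cover and screw (z up). It stays 130 mm from the pivot axis. Under it is the arm (top 211 mm over the bench); under the arm hangs the screw's round steel cover plate, 172 mm across, 10 mm thick, that the screw lowers onto the rim.
- tube_rack: Bystander: red tube rack 70 x 200 x 62 mm with small vials, long side along its y; origin at the centre of its underside.
- reagent_bottle: Bystander: glass reagent bottle with blue cap, 72 mm across and 160 mm tall; origin at the centre of its underside.
- tip_box: Bystander: closed pipette-tip box, white with a pink lid, 120 x 85 x 87 mm; origin at the centre of its underside.
Mind the look-alikes: they are no part of the job. What is shaped like the part that bears wad0_center but orange is not meant.

How it is judged (in metres and radians):
On the way, in this order (a step that is already met when the one before it is completed fails the run):
1. all used flasks and paper balls are inside the canister (horizontal distance between each of flask0_center, flask1_center, flask2_center, wad0_center, wad1_center, wad2_center and canister_mouth below 0.083 m and height (world z) of each of flask0_center, flask1_center, flask2_center, wad0_center, wad1_center, wad2_center below 0.15 m), for 0.2 s.
2. the cover is swung over the mouth against its stop, with all inside (all of step 1 and value of joint cover_arm below 0.08 rad), for 0.2 s.
3. the knob is screwed down tight over the closed canister (all of step 2 and value of joint clamp_screw above 6.35 rad), for 0.2 s.
At the end, for the whole second after the job is handed in: Every flask and paper ball present is inside the canister (centre within 83 mm of its axis and lower than 150 mm over the bench), the cover arm is within 0.08 rad of its stop over the mouth, and the hand screw is turned down to within 0.15 rad of its stop (above 6.35 rad) and at rest (all of step 3 and velocity of joint clamp_screw below 0.1 rad/s); the robot touches nothing.
It fails at once if the tube rack is shifted more than 3 cm or tipped (distance of tube_rack from where it was at the start of the episode above 0.03 m or angle between tube_rack's own z axis and vertical above 0.5 rad).
It fails at once if the reagent bottle is shifted more than 3 cm or tipped (distance of reagent_bottle from where it was at the start of the episode above 0.03 m or angle between reagent_bottle's own z axis and vertical above 0.5 rad).
It fails at once if the tip box is shifted more than 3 cm or tipped (distance of tip_box from where it was at the start of the episode above 0.03 m or angle between tip_box's own z axis and vertical above 0.5 rad).
Of flask0, flask1, flask2, wad0, wad1, wad2 only 3 to 5 are there at a start; the rules pass over those that are not, and their reading is None.
At some moment in a run one of flask0, flask1, flask2, wad0, wad1, wad2 may be knocked a few centimetres aside while the robot is not near it.
Once in a run the grip may slacken for a moment while it holds something.
It also fails if it takes over 210 s, if anything falls off the work surface, if the arm or the gripper's body presses on something with over 40 N, if the wrist force passes 120 N, or if a joint passes its speed limit or range.

ROBOT

A 7-joint arm with a two-finger parallel gripper is mounted at the origin on the work surface. World frame = base frame: x ahead of the robot, y to its left, z up, the work surface at z = 0. Lengths are in mm, angles in rad, forces in N, time in s.
With the tool pointing down it reaches from about 400 to 875 mm from the base axis. Payload 4.4 kg.
Tool frame: the origin (TCP) lies at the very end of the fingers, on their centre line; the grasp point (between the pads) lies 19 mm behind it; z points along the fingers, y is the direction in which the jaws open and shut (so a half turn about z gives the same grasp; the last joint's range is limited). The gripper opens to 85 mm and grips with 20 to 120 N. Pads are 22 mm wide; open, the fingers measure 114 mm over their backs; the gripper's body (76 mm by 85 mm) begins 54 mm behind the grasp point. The pads swing forward as they close: fully open they stand 13 mm farther back than shut.
Start: joints at [-1.233, 0.628, 0.038, 1.517, -0.027, 0.996, -0.02], TCP at [255.373, 597.748, 231.313] pointing down, gripper open.
Joint ranges: [-3.06, 3.06], [-0.37, 2.12], [-1.25, 1.32], [0.18, 2.47], [-1.1, 4.24], [0.23, 1.98], [-2.94, 2.94]. Speed limits (rad/s): [2.57, 2.57, 3.14, 3.14, 3.14, 3.14, 3.14].

INTERFACE

Orientations are given as [roll, pitch, yaw] about the fixed x, y, z axes, in that order (R = Rz(yaw) Ry(pitch) Rx(roll)).
In Python, from cell import ctrl gives the robot as it stands.
- The arm moves only by the shell command python3 -m crank 'ROWS' [OPENING]. ROWS is JSON, a list that holds one entry, the list of rows, each a list of 6 numbers: the shift along the tool's x, y, z in units of 30 mm (1.0 is 30 mm), then the turn, a rotation vector about the tool's x, y, z in units of 6 degrees (1.0 is 6 degrees). In form: [[[tx, ty, tz, rx, ry, rz], ...]]. A call has 1 to 12 rows; each row shifts and turns the pose as measured when the row begins, along the tool's axes as they then stand; what a row does not reach is not made up. A row lasts 1/12 s, in which the tool goes at most 41.7 mm and 7.16 degrees, less where a joint would pass 70% of its speed; a pose out of reach is approached as far as the arm can. A call is refused whole if a number of a shift passes 1 or a number of a turn 1, either way. A call with a gripper value outside its range is refused whole. OPENING is the gripper command: -1 is fully open, 1 is shut, values between are in proportion, set as the call begins (- or left out, the last holds). The fingers move at their own pace and stop on an object; the grip force is fixed at half the most. Time passes only in rows, so rows that do not move let the fingers close. It gives the time, the measured TCP pose, the force and the opening at its end, in the units of the state.
- ctrl.read_state(): the state, without advancing time (a new reading comes with each control period).
- ctrl.get_image(name): name is "scene" or "top" or "wrist"; returns a dict with "color" (384x512x3 uint8, red, green, blue), "depth" (384x512 float32, mm along the optical axis (not along the pixel's ray), 0 where there is no reading), "camera_matrix" (3x3 intrinsics, pixels), "k1" (the pictures are not rectified: a ray, as slopes to the right and down, at radius r is drawn at 1 + k1 r^2 times it, then the intrinsics apply), "R" (3x3) and "t" (3): a world point X has camera coordinates R X + t. Camera axes: x right, y down, z forward; pixel columns grow to the right and rows downward; lengths in mm; the calibration is good to about 2 mm. A picture is of the moment at which its call begins.
- ctrl.finish_job(): hands the job in, once; it reports no verdict.
Trained networks look in a picture, given as the dict that the camera call returned (one of the last four; its "shot" number tells which), for a name from the list of things; names that differ only in an ending like _2 or _b are one class to them, and where a whole thing is asked for, a point or a joint stands for the part that bears it (a point fixed in the world has none). Each returns a list of dicts, best first, with "conf" (0 to 1); they miss things now and then, are a little off and sometimes report something else, mostly with a low value. They report only what shows in the picture. A call takes as long as a camera call. They do not tell look-alikes from the thing itself.
- ctrl.search_frame(query, picture): "extent" ([centre column, centre row, width, height] in pixels, round what is visible of it).
The state is a dict: "clock": time; "qpos": joint angles; "qd": joint speeds; "tau": joint torques, N m; "eef_pos": TCP position; "tool_rot": TCP orientation; "force": force on the tool from outside, world axes, zero at the start; "torque": the same for the moment, N m; "width": finger opening in mm.
Only numpy, scipy, OpenCV 4.12 (cv2) and the standard library are available. Lean on these libraries where they do the work, as an engineer would, in place of code of your own. Each camera call takes 0.05 s, during which the arm holds its last target. There are 200 camera calls.

## Working session

There is one attempt and no reset: what is moved stays moved. The work goes in short steps, Python scripts to look and compute and a shell command to move; the robot and the scene stay as the last step left them, time stands still between calls to the robot, and variables do not carry over. Pictures are saved under pics/ and viewed, about 12 in all and at most 16, crops included, and the job is handed in when it is done.

```bash
ls; mkdir -p pics; cat > h.py <<'E'
import numpy as np, cv2, json
from cell import ctrl
from scipy.spatial.transform import Rotation as Rt
def world(p,u,v,d=None,z=None):
    K=p["camera_matrix"]; 
    x=(u-K[0][2])/K[0][0]; y=(v-K[1][2])/K[1][1]
    a,b=x,y
    for _ in range(20):
        s=1+p["k1"]*(a*a+b*b); a,b=x/s,y/s
    R=np.array(p["R"]); t=np.array(p["t"]); r=np.stack([a,b,np.ones_like(a)],-1)
    o=-R.T@t; w=r@R
    if z is not None: d=(z-o[2])/w[...,2]
    return o+w*np.asarray(d)[...,None]
def cloud(p):
    v,u=np.mgrid[0:384,0:512].astype(float)
    return world(p,u,v,d=p["depth"].astype(float))
def save(p,n): cv2.imwrite("pics/"+n,p["color"][...,::-1] if not isinstance(p,np.ndarray) else p)
E
python3 - <<'E'
from h import *
a=ctrl.get_image("top");b=ctrl.get_image("scene")
np.savez("top.npz",c=cloud(a),img=a["color"])
np.savez("scene.npz",c=cloud(b),img=b["color"])
cv2.imwrite("pics/a.png",cv2.resize(a["color"][...,::-1],(768,576)))
save(b,"b.png")
for p,n in((a,"top"),(b,"scene")):
    C=cloud(p)
    for q in ["flask0_center","wad0_center","canister_mouth","knob_grip","cover_pivot","tube_rack","reagent_bottle","tip_box"]:
        for r in ctrl.search_frame(q,p):
            e=r["extent"];print(n,q,round(r["conf"],2),np.round(e),np.round(C[int(min(383,e[1])),int(min(511,e[0]))]))
s=ctrl.read_state();print(s)
E
```

```text
pics
top flask0_center 0.67 [153. 228.  19.  26.] [425. 313.  27.]
top wad0_center 0.66 [184. 215.  17.  17.] [469. 202.  54.]
top wad0_center 0.61 [156. 192.  16.  15.] [548. 296.  55.]
top wad0_center 0.54 [213. 194.  18.  15.] [540.  98.  53.]
top wad0_center 0.52 [184. 185.  17.  14.] [575. 200.  51.]
top canister_mouth 0.61 [283. 182.  84. 120.] [ 557. -136.  166.]
top knob_grip 0.56 [296. 144.  55.  50.] [ 651. -170.  263.]
top cover_pivot 0.72 [151. 229.  20.  27.] [421. 319.  28.]
top cover_pivot 0.58 [282. 182.  81. 121.] [ 558. -132.  165.]
top tube_rack 0.61 [204. 144.  55.  23.] [723. 130.  46.]
top reagent_bottle 0.67 [362. 239.  31.  19.] [ 370. -392.  127.]
top tip_box 0.86 [144. 145.  32.  36.] [713. 336.  86.]
scene flask0_center 0.59 [376. 217.  18.  19.] [429. 326.  28.]
scene wad0_center 0.69 [335. 245.  24.  24.] [598. 203.  45.]
scene wad0_center 0.64 [338. 220.  24.  20.] [489. 201.  46.]
scene wad0_center 0.58 [302. 233.  22.  20.] [574.  98.  46.]
scene wad0_center 0.57 [370. 246.  24.  24.] [579. 306.  39.]
scene canister_mouth 0.59 [219. 211. 103.  98.] [ 6
[... 412 characters left out ...]
[385. 290.  39.  55.] [769. 338.  88.]
{'clock': 0.9, 'qpos': array([-1.23282263,  0.6284141 ,  0.03849603,  1.51741346, -0.02700033,
        0.99629151, -0.02000931]), 'qd': array([-0.00123499, -0.00050252, -0.00050984,  0.00118733,  0.00154252,
        0.00154909, -0.00069922]), 'tau': array([-4.56254929e-05, -5.63264716e+01,  1.22537568e+00, -1.93787223e+01,
        1.08946153e-02,  1.16769657e-03,  8.12881922e-07]), 'eef_pos': array([255.35555854, 597.74864972, 231.29988549]), 'tool_rot': array([-3.14158365e+00, -3.79189556e-05,  2.73778736e+00]), 'force': array([-0.09257763,  0.27330577,  0.09710557]), 'torque': array([-0.0771108 , -0.03783989, -0.01481036]), 'width': 85.21262918215393}
```

View pics/a.png

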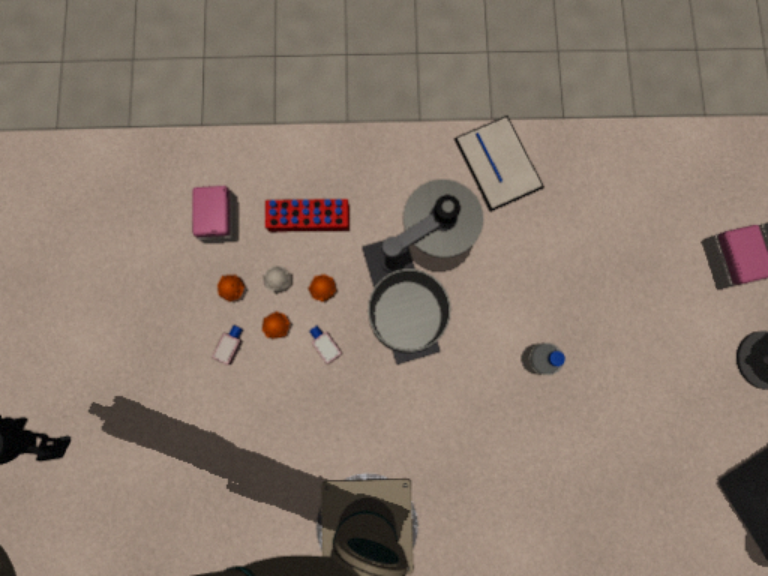

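View pics/b.png

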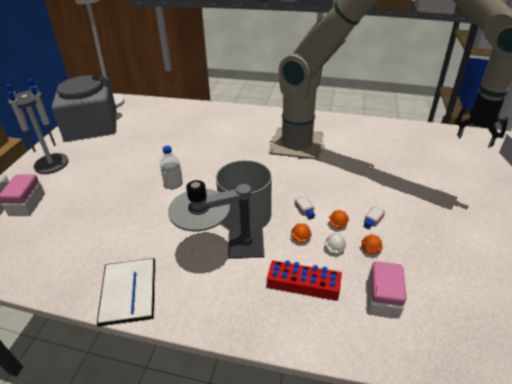

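The top view shows one white wad (278,279), three orange look-alike balls (231,288), (322,287) and (276,325), and two pink flasks (228,345) and (325,345). The cover is swung away with its knob at (447,208). The white ball fits the description because the others are orange. I'll measure and confirm in a crop.

```bash
python3 - <<'E'
from h import *
d=np.load("top.npz");C=d["c"];I=d["img"]
cv2.imwrite("pics/c.png",cv2.resize(I[170:250,135:310,::-1],None,fx=4.5,fy=4.5,interpolation=cv2.INTER_CUBIC))
X,Y,Z=C[...,0],C[...,1],C[...,2]
def reg(n,x0,x1,y0,y1,z0,z1):
    m=(X>x0)&(X<x1)&(Y>y0)&(Y<y1)&(Z>z0)&(Z<z1)
    P=C[m]
    r=cv2.minAreaRect(P[:,:2].astype(np.float32)) 
    print(n,m.sum(),"mean",P.mean(0).round(),"rect",np.round(r[0]),np.round(r[1]),round(r[2]),"zmax",P[:,2].max().round())
    return m
for n,a in {"fA":(370,480,270,370,12,40),"fB":(370,480,10,130,12,40),"wad":(545,610,160,240,15,70),"o1":(440,505,160,240,15,70),"o2":(510,580,260,330,15,70),"o3":(510,580,60,130,15,70)}.items():
    m=reg(n,*a)
    if n[0]=="f":
        bl=m&(I[...,2].astype(int)>I[...,0].astype(int)+30)
        c=C[bl].mean(0); b=C[m&~bl].mean(0); print("  cap",c.round(),"body",b.round(),"dir",np.degrees(np.arctan2(*(c-b)[[1,0]])).round())
# canister rim
m=(abs(Z-165)<6)&(X>400)&(X<620)&(Y<20)&(Y>-250)
P=C[m][:,:2]
from scipy.optimize import least_squares
f=least_squares(lambda q:np.hypot(*(P-q[:2]).T)-q[2],[500,-135,86],loss="soft_l1",f_scale=3);print("can",f.x.round(1),m.sum())
m=(Z>235)&(X>550)&(X<800)&(Y<-100)&(Y>-330);reg("knob",550,800,-330,-100,235,300)
for nm in("top","scene"):
    D=np.load(nm+".npz")["c"];m=(D[...,2]>203)&(D[...,2]<225)&(D[...,0]>500)&(D[...,0]<900)&(D[...,1]<20)&(D[...,1]>-330);P=D[m]
    print(nm,"arm",m.sum(),cv2.minAreaRect(P[:,:2].astype(np.float32)),P.mean(0).round())
    m=(D[...,2]>225)&(D[...,0]>550)&(D[...,0]<900)&(D[...,1]<20)&(D[...,1]>-330);P=D[m]
    print(nm,"hi",m.sum(),P.mean(0).round(),P.max(0).round(),P.min(0).round())
    m=m&(D[...,2]>np.percentile(P[:,2],98)-8);print(D[m].mean(0).round(),m.sum())
E
```

```text
fA 305 mean [418. 317.  27.] rect [423. 316.] [47. 90.] 67 zmax 35.0
  cap [450. 302.  25.] body [412. 319.  27.] dir -24.0
fB 282 mean [415.  92.  27.] rect [419.  96.] [91. 44.] 35 zmax 34.0
  cap [444. 112.  25.] body [410.  89.  28.] dir 33.0
wad 243 mean [572. 201.  43.] rect [575. 203.] [56. 62.] 85 zmax 60.0
o1 224 mean [465. 203.  44.] rect [469. 205.] [62. 55.] 87 zmax 59.0
o2 213 mean [551. 305.  45.] rect [552. 306.] [55. 49.] 2 zmax 62.0
o3 248 mean [548.  95.  43.] rect [550.  96.] [60. 63.] 64 zmax 62.0
can [ 479.6 -101.2   85.4] 201
knob 244 mean [ 668. -177.  262.] rect [ 670. -178.] [48. 48.] 51 zmax 270.0
top arm 437 ((631.1011352539062, -106.09166717529297), (41.429466247558594, 134.69891357421875), 34.0175666809082) [ 626. -104.  213.]
top hi 257 [ 667. -177.  260.] [ 695. -153.  270.] [ 646. -204.  226.]
[ 670. -178.  264.] 199
scene arm 531 ((642.5575561523438, -122.5040283203125), (40.470672607421875, 169.47515869140625), 32.486209869384766) [ 639. -112.  212.]
scene hi 381 [ 683. -176.  254.] [ 701. -154.  268.] [ 650. -207.  226.]
[ 677. -179.  265.] 189
```

View pics/c.png

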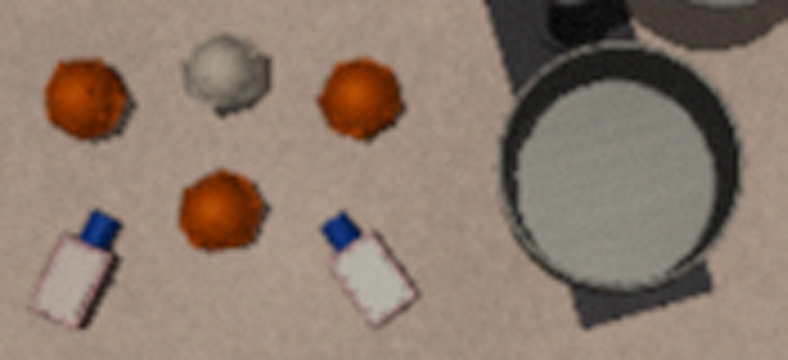

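The crop confirms it: the grey-white ball is the wad, at about (575,203). Flask A is at (421,316) with its cap towards -24°, and flask B at (418,95) with its cap towards 34°. The pivot comes out at about (605,-67), so the cover stands about 1.86 rad open. I'll go above flask A.

```bash
cat >> h.py <<'E'
def go(x=None,y=None,z=None,yaw=None):
    "remaining move in units: turn about tool z, and shift in present tool axes and in axes after the turn"
    s=ctrl.read_state();R=Rt.from_euler("xyz",s["tool_rot"]);p=s["eef_pos"]
    T=np.array([q if q is not None else w for q,w in zip((x,y,z),p)])
    y0=np.degrees(s["tool_rot"][2]); print("pos",p.round(1),"rpy",np.degrees(s["tool_rot"]).round(1),"q7",s["qpos"][6].round(2),"w",round(s["width"],1),"F",s["force"].round(1),"t",round(s["clock"],1))
    if yaw is not None:
        dy=(yaw-y0+180)%360-180; print("turn rz units",round(-dy/6,2)); R2=Rt.from_euler("xyz",[180,0,y0+dy],degrees=True)
        print("shift after turn",(R2.inv().apply(T-p)/30).round(2))
    print("shift now",(R.inv().apply(T-p)/30).round(2))
E
python3 -m crank '[[[-0.85,-0.65,0.3,0,0,0],[-0.85,-0.65,0.3,0,0,0],[-0.85,-0.65,0.3,0,0,0],[-0.85,-0.65,0.3,0,0,0],[-0.85,-0.65,0.3,0,0,0],[-0.85,-0.65,0.3,0,0,0],[-0.85,-0.65,0.3,0,0,0],[-0.85,-0.65,0.3,0,0,0],[-0.85,-0.65,0.3,0,0,0],[-0.85,-0.65,0.3,0,0,0],[0,0,0,0,0,0]]]' -1
python3 - <<'E'
from h import *
go(414,319,8,156)
p=ctrl.get_image("wrist");save(p,"d.png");C=cloud(p)
for r in ctrl.search_frame("flask0_center",p):
    e=r["extent"];print(round(r["conf"],2),np.round(e),C[int(e[1]),int(e[0])].round())
m=(C[...,2]>14)&(C[...,2]<36)&(abs(C[...,0]-417)<65)&(abs(C[...,1]-316)<65)
print(m.sum(),cv2.minAreaRect(C[m][:,:2].astype(np.float32)))
E
```

```text
clock: 1.82
eef_pos: [418.5, 313.2, 136.6]
tool_rot: [3.132, -0.002, 2.746]
force: [0.2, -0.1, -0.6]
width: 85.7
pos [418.5 313.2 136.6] rpy [ 1.794e+02 -1.000e-01  1.574e+02] q7 0.49 w 85.7 F [ 0.2 -0.1 -0.6] t 1.8
turn rz units 0.23
shift after turn [0.21 0.12 4.29]
shift now [0.2  0.08 4.29]
0.65 [259. 182.  60. 105.] [417. 318.  29.]
5157 ((422.1099853515625, 316.5958251953125), (44.03859329223633, 90.24253845214844), 64.60942077636719)
```

View pics/d.png

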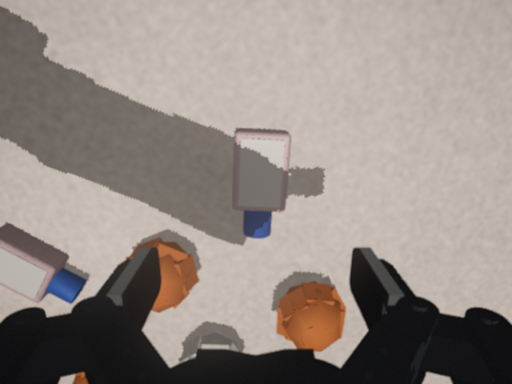

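The wrist view shows flask A at (262,182) lying square between the jaws, so I descend and grip it.

```bash
python3 -m crank '[[[0.12,0.2,0.85,0,0,0.4],[0,0,0.85,0,0,0],[0,0,0.85,0,0,0],[0,0,0.85,0,0,0],[0,0,0.85,0,0,0],[0,0,0,0,0,0]]]' -1 && python3 -m crank '[[[0,0,0,0,0,0],[0,0,0,0,0,0],[0,0,0,0,0,0],[0,0,0,0,0,0],[0,0,0,0,0,0],[0,0,0,0,0,0],[0,0,0,0,0,0],[0,0,0,0,0,0]]]' 1 && python3 -m crank '[[[0,0,-0.9,0,0,0],[0,0,-0.9,0,0,0],[0,0,-0.9,0,0,0],[0,0,-0.9,0,0,0],[0,0,-0.9,0,0,0],[0,0,-0.9,0,0,0],[0,0,-0.9,0,0,0],[0,0,0,0,0,0]]]'
python3 -c "
from h import *
go(480,-101,250,154.6)"
```

```text
clock: 2.42
eef_pos: [418.4, 343.5, 15.0]
tool_rot: [3.107, 0.0, 2.719]
force: [2.1, -6.1, 27.6]
width: 85.3
clock: 3.08
eef_pos: [410.5, 333.3, 30.7]
tool_rot: [3.135, 0.0, 2.725]
force: [0.2, 0.4, 1.2]
width: 0.4
clock: 3.75
eef_pos: [403.2, 336.7, 221.6]
tool_rot: [-3.136, -0.011, 2.737]
force: [0.1, 0.5, -0.3]
width: 0.3
pos [403.2 336.7 221.6] rpy [-179.7   -0.6  156.8] q7 0.44 w 0.3 F [ 0.1  0.5 -0.3] t 3.8
turn rz units 0.37
shift after turn [ -8.57 -12.08  -0.95]
shift now [ -8.09 -12.41  -0.96]
```

The jaws closed empty. The tool drifted in y during the descent and a finger landed on the flask. I'll look again.

```bash
cat >> h.py <<'E'
def look(name=None,x=None,y=None,r=65,z0=14,z1=36):
    p=ctrl.get_image("wrist");C=cloud(p)
    if name: save(p,name)
    m=(C[...,2]>z0)&(C[...,2]<z1)&(np.hypot(C[...,0]-x,C[...,1]-y)<r)
    n,l,st,ce=cv2.connectedComponentsWithStats(m.astype(np.uint8))
    for i in range(1,n):
        if st[i,4]>300:
            P=C[l==i]; q=cv2.minAreaRect(P[:,:2].astype(np.float32)); col=p["color"][l==i].astype(int); bl=col[:,2]>col[:,0]+30
            o=""
            if bl.sum()>50:
                d=P[bl].mean(0)-P[~bl].mean(0); o="capdir %.1f"%np.degrees(np.arctan2(d[1],d[0]))
            print("px",ce[i].round(),"n",st[i,4],"rect",np.round(q[0],1),np.round(q[1]),round(q[2],1),"zmax",P[:,2].max().round(),"rgb",col.mean(0).round(),o)
E
python3 - <<'E'
from h import *
look("e.png",417,320,110)
go(415,320,120,154.6)
E
```

```text
px [237. 179.] n 2947 rect [417.6 307.7] [44. 90.] 66.9 zmax 32.0 rgb [110. 104. 104.] capdir -23.2
px [184. 239.] n 345 rect [454.2 229.1] [52. 16.] 22.6 zmax 36.0 rgb [152.  95.  65.] 
pos [402.1 336.  219.5] rpy [-179.5   -0.7  156.8] q7 0.44 w 0.0 F [ 0.4 -0.1 -0.2] t 3.8
turn rz units 0.37
shift after turn [-0.62 -0.3   3.32]
shift now [-0.65 -0.29  3.31]
```

```bash
python3 -c "
from h import *
go(410,311,60,156.9)"
python3 -m crank '[[[-0.3,-0.4,0.7,0,0,0],[-0.3,-0.4,0.7,0,0,0],[0,0,0.7,0,0,0],[0,0,0.7,0,0,0],[0,0,0.7,0,0,0],[0,0,0.7,0,0,0],[0,0,0.7,0,0,0],[0,0,0,0,0,0],[0,0,0,0,0,0],[0,0,0,0,0,0]]]' -1
python3 -c "
from h import *
go(410,311,4,156.9)"
```

```text
pos [402.1 336.  219.5] rpy [-179.5   -0.7  156.8] q7 0.44 w 0.0 F [ 0.4 -0.1 -0.2] t 3.8
turn rz units -0.01
shift after turn [-0.57 -0.66  5.32]
shift now [-0.64 -0.62  5.31]
clock: 4.63
eef_pos: [397.6, 305.1, 56.9]
tool_rot: [-3.119, -0.024, 2.745]
force: [-0.0, -0.7, 0.8]
width: 85.5
pos [397.6 305.1  56.9] rpy [-178.7   -1.4  157.3] q7 0.5 w 85.5 F [-0.  -0.7  0.8] t 4.6
turn rz units 0.07
shift after turn [-0.3   0.34  1.76]
shift now [-0.35  0.38  1.75]
```

```bash
cat >> h.py <<'E'
_go=go
def go(x=None,y=None,z=None,yaw=None):
    _go(x,y,z,yaw); s=ctrl.read_state();R=Rt.from_euler("xyz",s["tool_rot"])
    D=Rt.from_euler("xyz",[180,0,yaw if yaw is not None else np.degrees(s["tool_rot"][2])],degrees=True)
    print("full turn",(np.degrees((R.inv()*D).as_rotvec())/6).round(2))
E
python3 -c "
from h import *
go(410,311,45,156.9)"
python3 -m crank '[[[-0.35,0.38,0.3,0,0,0],[0,0,0,0,0,0]]]'
python3 -c "
from h import *
go(410,311,4,156.9)"
```

```text
pos [397.6 305.1  56.9] rpy [-178.7   -1.4  157.3] q7 0.5 w 85.5 F [-0.  -0.7  0.8] t 4.6
turn rz units 0.07
shift after turn [-0.3   0.34  0.4 ]
shift now [-0.31  0.35  0.38]
full turn [-0.22 -0.23  0.07]
clock: 4.8
eef_pos: [411.7, 312.3, 48.6]
tool_rot: [-3.12, -0.023, 2.746]
force: [1.2, 0.3, 0.2]
width: 85.5
pos [411.7 312.3  48.6] rpy [-178.8   -1.3  157.4] q7 0.5 w 85.5 F [1.2 0.3 0.2] t 4.8
turn rz units 0.08
shift after turn [ 0.03 -0.06  1.49]
shift now [-0.   -0.03  1.49]
full turn [-0.2  -0.22  0.08]
```

```bash
python3 -m crank '[[[0,0,0,-0.2,-0.22,0.08],[0,0,0.5,0,0,0],[0,0,0.5,0,0,0],[0,0,0.5,0,0,0],[0,0,0,0,0,0]]]' && python3 -m crank '[[[0,0,0,0,0,0],[0,0,0,0,0,0],[0,0,0,0,0,0],[0,0,0,0,0,0],[0,0,0,0,0,0],[0,0,0,0,0,0],[0,0,0,0,0,0],[0,0,0,0,0,0]]]' 1
python3 -c "
from h import *
go(480,-101,250,156.9)"
```

```text
clock: 5.22
eef_pos: [413.6, 315.1, 8.9]
tool_rot: [3.132, 0.005, 2.738]
force: [0.1, 0.2, 0.5]
width: 85.4
clock: 5.88
eef_pos: [415.4, 316.8, 15.5]
tool_rot: [3.125, 0.008, 2.738]
force: [0.4, -0.1, -1.0]
width: 42.0
pos [415.4 316.8  15.5] rpy [179.1   0.4 156.9] q7 0.49 w 42.0 F [ 0.4 -0.1 -1. ] t 5.9
turn rz units -0.01
shift after turn [ -7.45 -11.97  -7.82]
shift now [ -7.51 -11.83  -7.95]
full turn [ 0.15  0.07 -0.  ]
```

```bash
python3 -m crank '[[[0,0,-0.6,0,0,0],[0,0,-0.9,0,0,0],[0,0,-0.9,0,0,0],[0,0,-0.9,0,0,0],[0,0,-0.9,0,0,0],[0,0,-0.9,0,0,0],[0,0,-0.9,0,0,0],[0,0,0,0,0,0]]]' &&  python3 -m crank '[[[-0.6,-0.95,-0.1,0,0,0],[-0.6,-0.95,-0.1,0,0,0],[-0.6,-0.95,-0.1,0,0,0],[-0.6,-0.95,-0.1,0,0,0],[-0.6,-0.95,-0.1,0,0,0],[-0.6,-0.95,-0.1,0,0,0],[-0.6,-0.95,-0.1,0,0,0],[-0.6,-0.95,-0.1,0,0,0],[-0.6,-0.95,0,0,0,0],[-0.6,-0.95,0,0,0,0],[0,0,0,0,0,0],[0,0,0,0,0,0]]]'
python3 -c "
from h import *
go(480,-101,200,156.9)"
```

```text
clock: 6.55
eef_pos: [411.3, 313.3, 201.0]
tool_rot: [3.132, 0.004, 2.738]
force: [1.0, 0.9, 0.4]
width: 42.5
clock: 7.55
eef_pos: [466.2, -31.7, 219.7]
tool_rot: [3.128, 0.003, 2.744]
force: [-0.3, -0.4, -1.1]
width: 42.4
pos [466.2 -31.7 219.7] rpy [179.2   0.2 157.2] q7 1.23 w 42.4 F [-0.3 -0.4 -1.1] t 7.5
turn rz units 0.05
shift after turn [-1.33 -1.94  0.66]
shift now [-1.32 -1.96  0.63]
full turn [0.13 0.03 0.05]
```

```bash
python3 -m crank '[[[-0.66,-0.97,0,0,0,0],[-0.66,-0.97,0,0,0,0],[0,0,0.6,0,0,0],[0,0,0.6,0,0,0],[0,0,0.6,0,0,0],[0,0,0.6,0,0,0],[0,0,0.6,0,0,0],[0,0,0,0,0,0]]]'
python3 -c "
from h import *
go(480,-101,110,156.9)"
```

```text
clock: 8.22
eef_pos: [482.3, -96.2, 123.8]
tool_rot: [3.126, 0.003, 2.752]
force: [-0.6, -0.1, -0.3]
width: 42.4
pos [482.3 -96.2 123.8] rpy [179.1   0.2 157.7] q7 1.4 w 42.4 F [-0.6 -0.1 -0.3] t 8.2
turn rz units 0.13
shift after turn [ 0.01 -0.18  0.46]
shift now [ 0.01 -0.19  0.46]
full turn [0.15 0.03 0.13]
```

```bash
python3 -m crank '[[[0,-0.15,0.5,0.15,0,0.1],[0,0,0.4,0,0,0],[0,0,0,0,0,0]]]' && python3 -m crank '[[[0,0,0,0,0,0],[0,0,0,0,0,0],[0,0,0,0,0,0],[0,0,0,0,0,0],[0,0,0,0,0,0]]]' -1 && python3 -m crank '[[[0,0,-0.8,0,0,0],[0,0,-0.8,0,0,0],[0,0,-0.8,0,0,0],[0,0,-0.8,0,0,0],[0,0,-0.8,0,0,0],[0,0,0,0,0,0]]]'
python3 - <<'E'
from h import *
look("f.png",418,95,150,14,60)
p=ctrl.get_image("wrist");C=cloud(p);m=(np.hypot(C[...,0]-480,C[...,1]+101)<80)&(C[...,2]>20)&(C[...,2]<150);print("in can",m.sum(),C[m].mean(0).round())
go(410,90,200,214)
E
```

```text
clock: 8.47
eef_pos: [480.8, -97.0, 96.2]
tool_rot: [3.141, 0.002, 2.745]
force: [-0.2, -0.7, 0.5]
width: 42.6
clock: 8.88
eef_pos: [481.3, -97.6, 99.4]
tool_rot: [-3.141, 0.004, 2.747]
force: [0.6, -0.0, 0.3]
width: 85.6
clock: 9.38
eef_pos: [481.3, -97.0, 227.3]
tool_rot: [3.141, 0.006, 2.746]
force: [1.3, -0.4, -0.1]
width: 85.3
px [406.  28.] n 3716 rect [418.   92.1] [91. 45.] 35.2 zmax 32.0 rgb [178. 171. 177.] capdir 38.6
px [505.  31.] n 630 rect [458.1 181.8] [19. 56.] 74.2 zmax 37.0 rgb [135.  78.  46.] 
px [317. 126.] n 480 rect [456.5 -31.7] [101.  17.] 16.6 zmax 60.0 rgb [90. 88. 84.] 
px [445. 148.] n 2831 rect [543.   92.9] [53. 63.] 14.9 zmax 58.0 rgb [174. 107.  66.] 
in can 3213 [482. -93.  39.]
pos [479.3 -96.6 224. ] rpy [-180.     0.   157.3] q7 1.36 w 85.3 F [-0.7 -0.3 -0.1] t 9.5
turn rz units -9.44
shift after turn [-1.56  6.45  0.8 ]
shift now [4.53 4.85 0.8 ]
full turn [-0.01  0.   -9.44]
```

Flask A is in the canister. Now flask B.

```bash
python3 -m crank '[[[0.9,0.96,0,0,0,0],[0.9,0.96,0,0,0,0],[0.9,0.96,0,0,0,0],[0.9,0.96,0,0,0,0],[0.9,0.96,0,0,0,0],[0,0,0,0,0,0]]]' && python3 -m crank '[[[0,0,0.3,0,0,-0.95],[0,0,0.3,0,0,-0.95],[0,0,0.3,0,0,-0.95],[0,0,0.3,0,0,-0.95],[0,0,0.3,0,0,-0.95],[0,0,0.3,0,0,-0.95],[0,0,0.3,0,0,-0.95],[0,0,0.3,0,0,-0.95],[0,0,0.3,0,0,-0.95],[0,0,0.3,0,0,-0.95],[0,0,0,0,0,0]]]'
python3 - <<'E'
from h import *
look("g.png",418,95,80,14,40)
go(410,88,50,215)
E
```

```text
clock: 9.98
eef_pos: [406.4, 91.9, 219.0]
tool_rot: [-3.137, -0.002, 2.736]
force: [0.3, 0.3, 0.1]
width: 85.9
clock: 10.9
eef_pos: [395.8, 94.8, 117.0]
tool_rot: [3.13, -0.02, -2.488]
force: [0.5, 0.1, 0.2]
width: 85.1
px [234. 204.] n 5715 rect [417.8  92.7] [90. 44.] 34.8 zmax 32.0 rgb [112. 107. 111.] capdir 35.5
pos [396.   94.8 117.5] rpy [ 179.3   -1.1 -142.8] q7 1.65 w 85.1 F [ 0.2  0.6 -1. ] t 10.9
turn rz units 0.37
shift after turn [-0.25 -0.45  2.25]
shift now [-0.28 -0.49  2.24]
full turn [ 0.11 -0.19  0.37]
```

```bash
python3 -m crank '[[[0,0,0,0.1,-0.2,0.37],[-0.25,-0.45,0.5,0,0,0],[0,0,0.6,0,0,0],[0,0,0.6,0,0,0],[0,0,0.5,0,0,0],[0,0,0,0,0,0]]]'
python3 -c "
from h import *
go(410.5,88,5,215)"
```

```text
clock: 11.45
eef_pos: [411.5, 86.8, 55.1]
tool_rot: [-3.139, 0.002, -2.551]
force: [-0.0, 0.9, -0.3]
width: 85.6
pos [411.5  86.8  55.1] rpy [-1.799e+02  1.000e-01 -1.462e+02] q7 1.38 w 85.6 F [-0.   0.9 -0.3] t 11.4
turn rz units -0.2
shift after turn [0.01 0.05 1.67]
shift now [0.01 0.06 1.67]
full turn [-0.02  0.02 -0.2 ]
```

```bash
python3 -m crank '[[[0,0.05,0.5,0,0,-0.2],[0,0,0.5,0,0,0],[0,0,0.5,0,0,0],[0,0,0,0,0,0]]]' && python3 -m crank '[[[0,0,0,0,0,0],[0,0,0,0,0,0],[0,0,0,0,0,0],[0,0,0,0,0,0],[0,0,0,0,0,0],[0,0,0,0,0,0],[0,0,0,0,0,0]]]' 1 && python3 -m crank '[[[0,0,-0.6,0,0,0],[0,0,-0.9,0,0,0],[0,0,-0.9,0,0,0],[0,0,-0.9,0,0,0],[0,0,-0.9,0,0,0],[0,0,-0.9,0,0,0],[0,0,-0.9,0,0,0],[0,0,-0.6,0,0,0],[0,0,0,0,0,0]]]'
python3 -c "
from h import *
go(480,-101,210,215)"
```

```text
clock: 11.78
eef_pos: [412.3, 86.2, 19.1]
tool_rot: [-3.135, 0.001, -2.543]
force: [-1.1, -0.3, -0.5]
width: 85.8
clock: 12.37
eef_pos: [413.7, 85.9, 23.8]
tool_rot: [-3.131, 0.004, -2.548]
force: [-0.0, 0.4, -0.4]
width: 41.3
clock: 13.12
eef_pos: [408.6, 88.4, 230.5]
tool_rot: [-3.135, -0.005, -2.544]
force: [0.5, -0.3, -0.7]
width: 41.4
pos [408.6  88.4 230.5] rpy [-179.6   -0.3 -145.8] q7 1.39 w 41.4 F [ 0.5 -0.3 -0.7] t 13.1
turn rz units -0.13
shift after turn [ 1.67 -6.54  0.68]
shift now [ 1.58 -6.55  0.73]
full turn [-0.06 -0.05 -0.12]
```

```bash
python3 -m crank '[[[0.24,-0.95,0,0,0,0],[0.24,-0.95,0,0,0,0],[0.24,-0.95,0,0,0,0],[0.24,-0.95,0,0,0,0],[0.24,-0.95,0,0,0,0],[0.24,-0.95,0,0,0,0],[0.24,-0.95,0,0,0,0],[0,0,0,0,0,0]]]'
python3 -c "
from h import *
go(478,-101,130,215)"
```

```text
clock: 13.78
eef_pos: [479.8, -112.0, 228.8]
tool_rot: [-3.137, -0.007, -2.536]
force: [0.3, -0.5, -0.6]
width: 41.3
pos [ 479.8 -112.   228.8] rpy [-179.7   -0.4 -145.3] q7 1.83 w 41.3 F [ 0.3 -0.5 -0.6] t 13.8
turn rz units -0.05
shift after turn [-0.16  0.34  3.29]
shift now [-0.18  0.35  3.29]
full turn [-0.05 -0.07 -0.05]
```

```bash
python3 -m crank '[[[-0.1,0.35,0.4,0,0,0],[0,0,0.6,0,0,0],[0,0,0.6,0,0,0],[0,0,0.6,0,0,0],[0,0,0.6,0,0,0],[0,0,0.5,0,0,0],[0,0,0,0,0,0]]]' && python3 -m crank '[[[0,0,0,0,0,0],[0,0,0,0,0,0],[0,0,0,0,0,0],[0,0,0,0,0,0],[0,0,0,0,0,0]]]' -1 && python3 -m crank '[[[0,0,-0.8,0,0,0],[0,0,-0.8,0,0,0],[0,0,-0.8,0,0,0],[0,0,-0.8,0,0,0],[0,0,0,0,0,0]]]'
python3 - <<'E'
from h import *
p=ctrl.get_image("wrist");C=cloud(p);m=(np.hypot(C[...,0]-480,C[...,1]+101)<80)&(C[...,2]>20)&(C[...,2]<150);print("in can",m.sum(),C[m].mean(0).round(),C[m].max(0).round());save(p,"h.png")
t=ctrl.get_image("top");C=cloud(t)
for r in ctrl.search_frame("wad0_center",t)+ctrl.search_frame("flask0_center",t):
    e=r["extent"];print(round(r["conf"],2),np.round(e[:2]),t["color"][int(e[1]),int(e[0])],C[int(e[1]),int(e[0])].round())
go(575,203,200,215)
E
```

```text
clock: 14.37
eef_pos: [471.7, -104.4, 120.0]
tool_rot: [3.14, -0.013, -2.544]
force: [-1.0, 0.2, -0.5]
width: 41.4
clock: 14.78
eef_pos: [471.7, -103.4, 120.9]
tool_rot: [3.139, -0.013, -2.543]
force: [-0.2, 0.5, -0.2]
width: 85.3
clock: 15.2
eef_pos: [473.2, -102.4, 222.6]
tool_rot: [3.14, -0.011, -2.542]
force: [-0.1, 0.3, 0.5]
width: 85.5
in can 5888 [ 471. -106.   63.] [555. -21. 150.]
0.75 [184. 185.] [170 158 141] [574. 199.  54.]
0.72 [155. 192.] [144  51   2] [549. 301.  51.]
0.72 [183. 213.] [144  52   0] [476. 206.  54.]
0.57 [215. 190.] [170  67   1] [554.  91.  55.]
pos [ 469.6 -103.   217.8] rpy [ 179.6   -1.1 -145.7] q7 1.8 w 85.8 F [ 0.6  0.6 -0.3] t 15.4
turn rz units -0.11
shift after turn [-8.73  6.34  0.59]
shift now [-8.66  6.44  0.48]
full turn [ 0.07 -0.17 -0.11]
```

View pics/h.png

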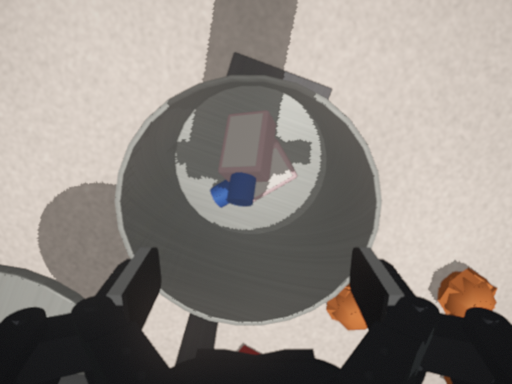

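Both flasks are in the canister, at about (250,150). Only the white wad remains, still at (575,202).

```bash
python3 -m crank '[[[-0.87,0.64,0,0,-0.15,-0.1],[-0.87,0.64,0,0,0,0],[-0.87,0.64,0,0,0,0],[-0.87,0.64,0,0,0,0],[-0.87,0.64,0,0,0,0],[-0.87,0.64,0,0,0,0],[-0.87,0.64,0,0,0,0],[-0.87,0.64,0.3,0,0,0],[-0.87,0.64,0.3,0,0,0],[-0.87,0.64,0.3,0,0,0],[0,0,0,0,0,0]]]'
python3 - <<'E'
from h import *
look(None,575,203,60,15,70)
go(575,203,90,215)
E
```

```text
clock: 16.32
eef_pos: [570.1, 210.2, 170.4]
tool_rot: [3.123, -0.028, -2.541]
force: [-0.6, 1.0, 0.4]
width: 85.3
px [242. 177.] n 3890 rect [572.7 201.3] [63. 65.] 50.2 zmax 59.0 rgb [124. 120. 112.] 
pos [569.4 206.9 170.4] rpy [ 179.1   -1.8 -145.7] q7 1.28 w 85.1 F [-0.4 -0.7 -0.6] t 16.4
turn rz units -0.11
shift after turn [-0.08 -0.21  2.68]
shift now [-0.17 -0.25  2.67]
full turn [ 0.16 -0.3  -0.12]
```

```bash
python3 -m crank '[[[0,0,0,0.16,-0.3,-0.1],[-0.1,-0.2,0.5,0,0,0],[0,0,0.6,0,0,0],[0,0,0.6,0,0,0],[0,0,0.5,0,0,0],[0,0,0,0,0,0]]]'
python3 - <<'E'
from h import *
look(None,575,203,60,15,70)
go(573,201.5,12,215)
E
```

```text
clock: 16.87
eef_pos: [571.4, 196.9, 95.9]
tool_rot: [-3.138, -0.012, -2.532]
force: [-1.0, 0.3, 0.1]
width: 85.3
px [260. 210.] n 6632 rect [571.9 201.6] [60. 66.] 42.8 zmax 58.0 rgb [132. 127. 119.] 
pos [572. 197.  97.] rpy [-179.8   -0.6 -145.1] q7 1.22 w 85.4 F [ 0.2 -0.7 -0.3] t 16.9
turn rz units -0.01
shift after turn [-0.11  0.1   2.83]
shift now [-0.14  0.11  2.83]
full turn [-0.03 -0.1  -0.01]
```

```bash
python3 -m crank '[[[-0.1,0.1,0.3,0,-0.1,0],[0,0,0.5,0,0,0],[0,0,0.5,0,0,0],[0,0,0.5,0,0,0],[0,0,0.5,0,0,0],[0,0,0.5,0,0,0],[0,0,0,0,0,0]]]' && python3 -m crank '[[[0,0,0,0,0,0],[0,0,0,0,0,0],[0,0,0,0,0,0],[0,0,0,0,0,0],[0,0,0,0,0,0],[0,0,0,0,0,0],[0,0,0,0,0,0]]]' 1 && python3 -m crank '[[[0,0,-0.6,0,0,0],[0,0,-0.9,0,0,0],[0,0,-0.9,0,0,0],[0,0,-0.9,0,0,0],[0,0,-0.9,0,0,0],[0,0,-0.9,0,0,0],[0,0,-0.9,0,0,0],[0,0,-0.9,0,0,0],[0,0,0,0,0,0]]]'
python3 -c "
from h import *
go(480,-101,230,215)"
```

```text
clock: 17.5
eef_pos: [576.5, 197.3, 15.2]
tool_rot: [-3.134, 0.005, -2.537]
force: [-1.0, 0.3, -0.4]
width: 85.3
clock: 18.08
eef_pos: [579.2, 198.2, 20.4]
tool_rot: [-3.132, 0.011, -2.538]
force: [0.3, 0.1, -0.1]
width: 56.8
clock: 18.83
eef_pos: [574.2, 198.1, 235.1]
tool_rot: [-3.134, 0.006, -2.536]
force: [0.5, -0.6, 0.2]
width: 56.7
pos [574.2 198.1 235.1] rpy [-179.6    0.3 -145.3] q7 1.33 w 56.7 F [ 0.5 -0.6  0.2] t 18.8
turn rz units -0.05
shift after turn [ 8.29 -6.36  0.17]
shift now [ 8.26 -6.41  0.18]
full turn [-0.07  0.05 -0.05]
```

```bash
python3 -m crank '[[[0.83,-0.64,0,0,0,0],[0.83,-0.64,0,0,0,0],[0.83,-0.64,0,0,0,0],[0.83,-0.64,0,0,0,0],[0.83,-0.64,0,0,0,0],[0.83,-0.64,0,0,0,0],[0.83,-0.64,0,0,0,0],[0.83,-0.64,0,0,0,0],[0.83,-0.64,0,0,0,0],[0.83,-0.64,0,0,0,0],[0,0,0,0,0,0]]]'
python3 -c "
from h import *
go(480,-101,140,215)"
```

```text
clock: 19.75
eef_pos: [472.8, -111.3, 231.6]
tool_rot: [-3.137, 0.008, -2.53]
force: [0.2, -0.5, -0.2]
width: 56.4
pos [ 472.8 -111.3  231.6] rpy [-179.7    0.5 -144.9] q7 1.85 w 56.4 F [ 0.2 -0.5 -0.2] t 19.8
turn rz units 0.01
shift after turn [-0.39  0.14  3.05]
shift now [-0.37  0.16  3.06]
full turn [-0.05  0.08  0.01]
```

```bash
python3 -m crank '[[[-0.37,0.16,0.4,0,0,0],[0,0,0.6,0,0,0],[0,0,0.6,0,0,0],[0,0,0.6,0,0,0],[0,0,0.5,0,0,0],[0,0,0.5,0,0,0],[0,0,0,0,0,0]]]' && python3 -m crank '[[[0,0,0,0,0,0],[0,0,0,0,0,0],[0,0,0,0,0,0],[0,0,0,0,0,0],[0,0,0,0,0,0]]]' -1 && python3 -m crank '[[[0,0,-0.9,0,0,0],[0,0,-0.9,0,0,0],[0,0,-0.9,0,0,0],[0,0,-0.9,0,0,0],[0,0,-0.9,0,0,0],[0,0,-0.9,0,0,0],[0,0,0,0,0,0]]]'
python3 - <<'E'
from h import *
p=ctrl.get_image("wrist");C=cloud(p);m=(np.hypot(C[...,0]-480,C[...,1]+101)<80)&(C[...,2]>20)&(C[...,2]<150);print("in can",m.sum(),C[m].mean(0).round(),C[m].max(0).round())
t=ctrl.get_image("top");D=cloud(t)
m=(np.hypot(D[...,0]-480,D[...,1]+101)<75);print("top max",D[m][:,2].max())
cv2.imwrite("pics/i.png",cv2.resize(np.hstack([p["color"][...,::-1],cv2.resize(t["color"][90:282,128:384,::-1],(512,384))]),(800,300)))
X,Y,Z=D[...,0],D[...,1],D[...,2]
for lo in (240,255,258):
    m=(Z>lo)&(X>600)&(X<720)&(Y<-130)&(Y>-230);print("knob",lo,m.sum(),cv2.minAreaRect(D[m][:,:2].astype(np.float32)),np.median(Z[m]))
go(605,-197,300,215)
E
```

```text
clock: 20.33
eef_pos: [478.6, -105.3, 130.6]
tool_rot: [-3.135, 0.007, -2.54]
force: [-1.1, -0.5, -0.2]
width: 56.6
clock: 20.75
eef_pos: [479.6, -104.5, 132.6]
tool_rot: [-3.134, 0.009, -2.539]
force: [-0.3, 0.3, -1.1]
width: 85.3
clock: 21.33
eef_pos: [477.6, -103.4, 304.3]
tool_rot: [-3.133, 0.01, -2.538]
force: [1.7, 1.1, 0.9]
width: 85.2
in can 5928 [472. -94.  63.] [537. -21. 150.]
top max 739.6793199587374
knob 240 239 ((669.720947265625, -178.34661865234375), (46.81447982788086, 47.956092834472656), 34.287227630615234) 263.42146125409886
knob 255 215 ((669.739501953125, -178.33396911621094), (46.76966094970703, 47.956092834472656), 34.287227630615234) 263.9218815392146
knob 258 209 ((670.0770874023438, -178.061279296875), (46.32658767700195, 47.88542175292969), 39.00032043457031) 263.9332593957698
pos [ 475.3 -104.   300.5] rpy [-179.7    0.3 -145.4] q7 1.92 w 85.3 F [ 0.7 -0.5 -0.1] t 21.4
turn rz units -0.07
shift after turn [-1.76 -5.02  0.02]
shift now [-1.8  -5.01  0.05]
full turn [-0.04  0.05 -0.07]
```

View pics/i.png

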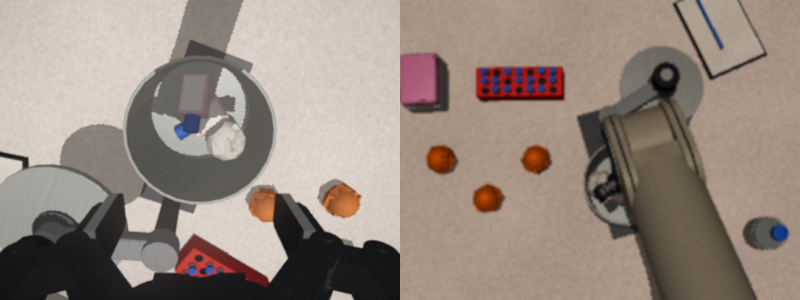

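All three items are in: the wrist view shows the wad at (225,137) and the flasks at (192,95). The knob is at (670,-178) with its top at z=264, and the pivot at (605,-66). I'll grip the knob and carry it round the arc, turning the tool with the arm.

```bash
python3 -c "
from h import *
go(670,-178,300,210)"
python3 -m crank '[[[-0.85,-0.87,-0.05,0,0,0],[-0.85,-0.87,-0.05,0,0,0],[-0.85,-0.87,-0.05,0,0,0],[-0.85,-0.87,-0.05,0,0,0],[-0.85,-0.87,-0.05,0,0,0],[0,0,0,0,0,0.75],[0,0,0,0,0,0]]]'
python3 -c "
from h import *
go(670,-178,280,210)"
```

```text
pos [ 475.3 -104.   300.5] rpy [-179.7    0.3 -145.4] q7 1.92 w 85.3 F [ 0.7 -0.5 -0.1] t 21.4
turn rz units 0.76
shift after turn [-4.39 -5.38  0.02]
shift now [-3.94 -5.72  0.06]
full turn [-0.04  0.05  0.76]
clock: 22.02
eef_pos: [651.6, -142.1, 293.4]
tool_rot: [3.138, -0.02, -2.618]
force: [-0.1, -0.5, -0.5]
width: 85.4
pos [ 651.6 -142.1  293.4] rpy [ 179.8   -1.1 -150. ] q7 1.87 w 85.4 F [-0.1 -0.5 -0.5] t 22.0
turn rz units -0.0
shift after turn [ 0.07 -1.34  0.45]
shift now [ 0.06 -1.34  0.44]
full turn [ 0.04 -0.19 -0.  ]
```

```bash
python3 -m crank '[[[0,-0.66,-0.05,0,-0.19,0],[0,-0.66,-0.05,0,0,0],[0,0,0,0,0,0]]]'
python3 - <<'E'
from h import *
look(None,670,-178,45,240,275)
go(670,-178,230,210)
E
```

```text
clock: 22.27
eef_pos: [669.6, -175.0, 290.7]
tool_rot: [3.133, -0.007, -2.607]
force: [-0.1, -0.8, -0.7]
width: 85.2
px [242. 218.] n 6482 rect [ 671.5 -181.6] [51. 52.] 88.0 zmax 269.0 rgb [53. 52. 50.] 
pos [ 668.5 -173.   290.6] rpy [ 179.4   -0.4 -149.3] q7 1.94 w 85.0 F [-0.   0.7  0.7] t 22.3
turn rz units 0.11
shift after turn [ 0.04 -0.17  2.02]
shift now [ 0.03 -0.19  2.02]
full turn [ 0.11 -0.07  0.11]
```

```bash
python3 -m crank '[[[0,-0.22,0,0.1,-0.07,0.1],[0,0,0.5,0,0,0],[0,0,0.5,0,0,0],[0,0,0.5,0,0,0],[0,0,0.4,0,0,0],[0,0,0,0,0,0]]]'
python3 -c "
from h import *
go(670.5,-180,230,210)"
```

```text
clock: 22.82
eef_pos: [667.8, -174.3, 231.2]
tool_rot: [3.141, -0.001, -2.608]
force: [-1.3, 0.1, -0.5]
width: 85.5
pos [ 667.8 -174.3  231.2] rpy [ 1.800e+02 -1.000e-01 -1.494e+02] q7 1.9 w 85.5 F [-1.3  0.1 -0.5] t 22.8
turn rz units 0.1
shift after turn [ 0.02 -0.21  0.04]
shift now [ 0.02 -0.21  0.04]
full turn [ 0.   -0.01  0.1 ]
```

```bash
python3 -m crank '[[[0,-0.2,0.05,0,0,0.1],[0,0,0.03,0,0,0]]]' && python3 -m crank '[[[0,0,0,0,0,0],[0,0,0,0,0,0],[0,0,0,0,0,0],[0,0,0,0,0,0],[0,0,0,0,0,0],[0,0,0,0,0,0]]]' 1 
python3 -c "
from h import *
go(670.5,-180,230,210)"
python3 -m crank '[[[0.38,0.02,0.02,0,0,0.83],[0.38,0.02,0.02,0,0,0.83],[0.38,0.02,0.02,0,0,0.83],[0.38,0.02,0.02,0,0,0.83],[0.38,0.02,0.02,0,0,0.83],[0,0,0,0,0,0]]]'
python3 -c "
from h import *
go(605+130*np.cos(np.radians(-85)),-66+130*np.sin(np.radians(-85)),230,185)"
```

```text
clock: 22.98
eef_pos: [670.5, -179.1, 229.1]
tool_rot: [3.142, -0.001, -2.617]
force: [0.2, -0.6, 0.3]
width: 85.6
clock: 23.48
eef_pos: [672.8, -181.0, 232.0]
tool_rot: [-3.136, 0.003, -2.619]
force: [0.6, -0.8, -1.4]
width: 48.3
pos [ 672.8 -181.   232. ] rpy [-1.797e+02  1.000e-01 -1.501e+02] q7 1.9 w 48.3 F [ 0.6 -0.8 -1.4] t 23.5
turn rz units -0.01
shift after turn [0.05 0.07 0.07]
shift now [0.05 0.07 0.07]
full turn [-0.05  0.02 -0.01]
clock: 23.98
eef_pos: [620.9, -199.3, 232.0]
tool_rot: [-3.135, 0.015, -3.076]
force: [-0.4, 0.5, -4.4]
width: 48.5
pos [ 620.9 -199.3  232. ] rpy [-179.6    0.9 -176.2] q7 1.52 w 48.5 F [-0.4  0.5 -4.4] t 24.0
turn rz units -0.2
shift after turn [0.14 0.14 0.07]
shift now [0.15 0.14 0.06]
full turn [-0.06  0.14 -0.2 ]
```

```bash
python3 -m crank '[[[0.38,0.02,0.03,0,0.1,0.8],[0.38,0.02,0.03,0,0,0.8],[0.38,0.02,0.03,0,0,0.8],[0.38,0.02,0.03,0,0,0.83],[0.38,0.02,0.03,0,0,0.83],[0.38,0.02,0.03,0,0,0.83],[0.38,0.02,0.03,0,0,0.83],[0.38,0.02,0.03,0,0,0.83],[0,0,0,0,0,0]]]'
python3 -c "
from h import *
p=ctrl.read_state()['eef_pos'];print(np.degrees(np.arctan2(p[1]+66,p[0]-605)),np.hypot(p[1]+66,p[0]-605))
go(480,-101,230,105.8)"
```

```text
clock: 24.73
eef_pos: [540.7, -183.7, 231.8]
tool_rot: [-3.136, 0.032, 2.506]
force: [-0.0, 1.7, -7.9]
width: 48.8
-118.63718209918616 134.12198128550892
pos [ 540.7 -183.7  231.8] rpy [-179.7    1.8  143.6] q7 0.89 w 48.8 F [-0.   1.7 -7.9] t 24.7
turn rz units 6.3
shift after turn [ 3.2  -1.2   0.06]
shift now [ 3.27  1.02 -0.05]
full turn [0.05 0.31 6.3 ]
```

```bash
python3 -m crank '[[[0.4,-0.02,0.03,0,0.2,0.6],[0.4,-0.02,0.03,0,0.1,0.6],[0.4,0,0.03,0,0,0.7],[0.4,0,0.03,0,0,0.75],[0.4,0,0.03,0,0,0.75],[0.4,0,0.03,0,0,0.75],[0.4,0.02,0.03,0,0,0.75],[0.4,0.02,0.03,0,0,0.75],[0,0,0,0,0,0]]]'
python3 -c "
from h import *
p=ctrl.read_state()['eef_pos'];print(np.degrees(np.arctan2(p[1]+66,p[0]-605)),np.hypot(p[1]+66,p[0]-605))
go(480,-101,230,105.8)"
```

```text
clock: 25.48
eef_pos: [486.4, -124.7, 231.9]
tool_rot: [-3.139, 0.031, 1.915]
force: [0.2, 1.9, -9.0]
width: 48.5
-153.67447617515674 132.34762659196022
pos [ 486.4 -124.7  231.9] rpy [-179.8    1.8  109.7] q7 0.3 w 48.5 F [ 0.2  1.9 -9. ] t 25.5
turn rz units 0.66
shift after turn [0.82 0.01 0.06]
shift now [0.82 0.07 0.04]
full turn [-0.02  0.3   0.66]
```

```bash
python3 -m crank '[[[0.4,0.02,0.02,0,0.2,0.4],[0.4,0.02,0.02,0,0.1,0.4],[0.4,0,0,0,0,0],[0.4,0,0,0,0,0],[0.3,0,0,0,0,0]]]'
python3 -c "
from h import *
p=ctrl.read_state()['eef_pos'];print(np.degrees(np.arctan2(p[1]+66,p[0]-605)),np.hypot(p[1]+66,p[0]-605))
go(480,-101,230,105.8)"
```

```text
clock: 25.9
eef_pos: [479.4, -105.5, 232.0]
tool_rot: [-3.141, 0.049, 1.833]
force: [3.7, -17.1, -1.9]
width: 48.7
-162.55708237812328 131.61701676162969
pos [ 479.4 -105.5  232. ] rpy [-180.     2.8  105. ] q7 0.17 w 48.7 F [  3.7 -17.1  -1.9] t 25.9
turn rz units -0.13
shift after turn [0.14 0.06 0.07]
shift now [0.14 0.06 0.06]
full turn [-0.01  0.47 -0.13]
```

The cover is against its stop, with the reaction force at 17 N. Next I screw the knob down.

```bash
python3 -m crank '[[[0,0,0,0,0.3,0.5],[0,0,0.02,0,0.1,0.9],[0,0,0.02,0,0.05,0.95],[0,0,0.02,0,0,0.95],[0,0,0.02,0,0,0.95],[0,0,0.02,0,0,0.95],[0,0,0.02,0,0,0.95],[0,0,0.02,0,0,0.95],[0,0,0.02,0,0,0.95],[0,0,0.02,0,0,0.95]]]'
python3 -c "
from h import *
go(480,-103,230,105.8);print(ctrl.read_state()['torque'])"
```

```text
clock: 26.73
eef_pos: [479.5, -109.6, 230.1]
tool_rot: [-3.137, 0.014, 0.905]
force: [-6.1, 0.5, 7.0]
width: 48.5
pos [ 479.5 -109.6  230.1] rpy [-179.8    0.8   51.9] q7 -0.56 w 48.5 F [-6.1  0.5  7. ] t 26.7
turn rz units -8.99
shift after turn [0.21 0.08 0.  ]
shift now [ 0.18 -0.12  0.  ]
full turn [-0.1   0.1  -8.99]
[-0.38299284  1.02144774  0.15936005]
```

```bash
python3 -m crank '[[[0.1,-0.1,0.02,0,0,0.95],[0.1,-0.1,0.02,0,0,0.95],[0.03,-0.03,0.02,0,0,0.95],[0.02,-0.03,0.02,0,0,0.95],[0.01,-0.03,0.02,0,0,0.95],[0,-0.03,0.02,0,0,0.95],[0,-0.03,0.02,0,0,0.95],[0,-0.03,0.02,0,0,0.95],[0,-0.03,0.02,0,0,0.95],[0,-0.03,0.02,0,0,0.95]]]'
python3 -c "
from h import *
go(479.5,-104,230,-60);print(ctrl.read_state()['torque'])"
```

```text
clock: 27.57
eef_pos: [477.5, -103.8, 228.1]
tool_rot: [3.121, 0.024, -0.098]
force: [-4.8, -5.6, 8.4]
width: 48.6
pos [ 477.5 -103.8  228.1] rpy [178.8   1.4  -5.6] q7 -1.42 w 48.6 F [-4.8 -5.6  8.4] t 27.6
turn rz units 9.06
shift after turn [ 0.04 -0.06 -0.06]
shift now [ 0.07  0.   -0.07]
full turn [0.29 0.12 9.06]
[1.40436428 0.73551117 0.15723956]
```

```bash
python3 -m crank '[[[0.05,0,0.01,0.15,0.1,0.95],[0.02,0,0.01,0.1,0,0.95],[0,0,0.01,0,0,0.95],[0,0,0.01,0,0,0.95],[0,0,0.01,0,0,0.95],[0,0,0.01,0,0,0.95],[0,0,0.01,0,0,0.95],[0,0,0.01,0,0,0.95],[0,0,0.01,0,0,0.95],[0,0,0.01,0,0,0.95],[0,0,0.01,0,0,0.95],[0,0,0.01,0,0,0.95]]]'
python3 -c "
from h import *
go(479.5,-104,230,-90);print(ctrl.read_state()['torque'])"
```

```text
clock: 28.57
eef_pos: [478.6, -103.0, 226.1]
tool_rot: [3.117, 0.015, -1.282]
force: [-8.8, -1.4, 2.3]
width: 48.5
pos [ 478.6 -103.   226.1] rpy [178.6   0.9 -73.4] q7 -2.36 w 48.5 F [-8.8 -1.4  2.3] t 28.6
turn rz units 2.76
shift after turn [ 0.03 -0.03 -0.13]
shift now [ 0.04 -0.02 -0.13]
full turn [0.25 0.11 2.76]
[ 0.72731987 -1.12626957  0.16541673]
```

```bash
python3 -m crank '[[[0,0,0.01,0.15,0.1,0.95],[0,0,0.01,0.1,0,0.95],[0,0,0.01,0,0,0.95],[0,0,0,0,0,0]]]' && python3 -m crank '[[[0,0,0,0,0,0],[0,0,0,0,0,0],[0,0,0,0,0,0],[0,0,0,0,0,0],[0,0,-0.6,0,0,0],[0,0,-0.8,0,0,0],[0,0,-0.8,0,0,0],[0,0,0,0,0,0]]]' -1
python3 - <<'E'
from h import *
look("j.png",480,-101,45,235,275)
p=ctrl.get_image("wrist");C=cloud(p);m=(np.hypot(C[...,0]-480,C[...,1]+101)<15)&(C[...,2]>235)&(C[...,2]<275);print("knob top",np.median(C[m][:,2]))
go(480,-103,285,90);print(ctrl.read_state()['torque'])
E
```

```text
clock: 28.9
eef_pos: [478.9, -102.6, 225.4]
tool_rot: [3.138, 0.002, -1.575]
force: [-2.5, -2.8, 3.8]
width: 48.8
clock: 29.57
eef_pos: [483.2, -100.3, 291.6]
tool_rot: [3.136, 0.001, -1.551]
force: [1.3, -0.1, -0.8]
width: 85.7
px [261. 211.] n 6042 rect [ 478.7 -104.3] [51. 51.] 87.9 zmax 263.0 rgb [52. 51. 49.] 
knob top 260.59172244901356
pos [481.3 -99.3 288.6] rpy [ 1.794e+02  1.000e-01 -8.880e+01] q7 -2.66 w 85.8 F [ 0.6 -0.1 -0.6] t 29.7
turn rz units -29.81
shift after turn [-0.12 -0.04  0.12]
shift now [0.12 0.05 0.12]
full turn [ -0.03   0.16 -29.81]
[ 0.05823926  0.06360921 -0.02054135]
```

```bash
R='unused'; python3 -m crank '[[[0.1,0,0,0,0.16,-1],[0,0,0,0,0,-1],[0,0,0,0,0,-1],[0,0,0,0,0,-1],[0,0,0,0,0,-1],[0,0,0,0,0,-1],[0,0,0,0,0,-1],[0,0,0,0,0,-1],[0,0,0,0,0,-1],[0,0,0,0,0,-1],[0,0,0,0,0,-1],[0,0,0,0,0,-1]]]' && python3 -m crank '[[[0,0,0,0,0,-1],[0,0,0,0,0,-1],[0,0,0,0,0,-1],[0,0,0,0,0,-1],[0,0,0,0,0,-1],[0,0,0,0,0,-1],[0,0,0,0,0,-1],[0,0,0,0,0,-1],[0,0,0,0,0,-1],[0,0,0,0,0,-1],[0,0,0,0,0,-1],[0,0,0,0,0,-1]]]' && python3 -m crank '[[[0,0,0,0,0,-1],[0,0,0,0,0,-1],[0,0,0,0,0,-1],[0,0,0,0,0,-1],[0,0,0,0,0,-1],[0,0,0,0,0,-1],[0,0,0,0,0,-1],[0,0,0,0,0,-1],[0,0,0,0,0,-1],[0,0,0,0,0,-1],[0,0,0,0,0,-1],[0,0,0,0,0,0]]]'
python3 -c "
from h import *
go(479.5,-103,226,None)"
```

```text
clock: 30.67
eef_pos: [474.8, -97.4, 274.9]
tool_rot: [3.124, 0.029, -0.222]
force: [0.0, -0.3, 0.2]
width: 85.6
clock: 31.67
eef_pos: [466.6, -92.7, 260.1]
tool_rot: [-3.091, 0.026, 1.113]
force: [-0.4, -0.5, -1.0]
width: 85.6
clock: 32.67
eef_pos: [458.2, -88.0, 246.2]
tool_rot: [-3.093, -0.066, 2.338]
force: [-0.4, -0.3, 0.2]
width: 85.5
pos [458.2 -88.  246.2] rpy [-177.2   -3.8  133.9] q7 0.73 w 85.5 F [-0.4 -0.3  0.2] t 32.7
shift now [-0.89  0.19  0.61]
full turn [-0.47 -0.63  0.02]
```

```bash
python3 -m crank '[[[0,0,-0.9,0,0,0],[0,0,-0.5,0,0,0],[0,0,0,-0.4,-0.6,0],[-0.8,0.1,0,0,0,0],[0,0,0,0,0,-1],[0,0,0,0,0,-1],[0,0,0,0,0,-1],[0,0,0,0,0,-1],[0,0,0,0,0,-1],[0,0,0,0,0,0]]]'
python3 - <<'E'
from h import *
look("k.png",480,-101,45,235,275)
go(479.5,-103,265,None)
E
```

```text
clock: 33.5
eef_pos: [469.9, -100.9, 278.5]
tool_rot: [-3.141, -0.031, 2.864]
force: [0.5, -0.2, 0.2]
width: 85.1
px [254. 241.] n 6655 rect [ 477.7 -103.9] [51. 50.] 75.9 zmax 263.0 rgb [51. 50. 48.] 
pos [ 469.7 -101.   278.4] rpy [-179.9   -1.8  163.9] q7 1.23 w 85.2 F [ 0.   0.2 -0.2] t 33.5
shift now [-0.34  0.03  0.44]
full turn [-0.01 -0.29  0.  ]
```

```bash
python3 -m crank '[[[-0.33,0.03,0,0,-0.29,0],[0,0,0.5,0,0,0],[0,0,0.6,0,0,0],[0,0,0.6,0,0,0],[0,0,0,0,0,0]]]'
python3 -c "
from h import *
go(479.5,-103,225,None)"
```

```text
clock: 33.97
eef_pos: [480.1, -102.8, 224.8]
tool_rot: [3.142, 0.002, 2.835]
force: [-0.7, -1.0, -0.4]
width: 85.4
pos [ 480.1 -102.8  224.8] rpy [1.800e+02 1.000e-01 1.625e+02] q7 1.16 w 85.4 F [-0.7 -1.  -0.4] t 34.0
shift now [ 0.02 -0.01 -0.01]
full turn [0.   0.02 0.  ]
```

```bash
python3 -m crank '[[[0,0,0.02,0,0,0],[0,0,0.02,0,0,0],[0,0,0.02,0,0,0],[0,0,0.02,0,0,0],[0,0,0.02,0,0,0]]]' 1 && python3 -m crank '[[[0,0,0.02,0,0,0.95],[0,0,0.02,0,0,0.95],[0,0,0.02,0,0,0.95],[0,0,0.02,0,0,0.95],[0,0,0.02,0,0,0.95],[0,0,0.02,0,0,0.95],[0,0,0.02,0,0,0.95],[0,0,0.02,0,0,0.95]]]'
python3 -c "
from h import *
go(479.5,-103,225,None);print(ctrl.read_state()['torque'])"
```

```text
clock: 34.38
eef_pos: [479.8, -104.4, 224.0]
tool_rot: [-3.139, 0.002, 2.827]
force: [-0.5, 1.6, -3.2]
width: 48.3
clock: 35.05
eef_pos: [479.3, -104.5, 222.5]
tool_rot: [-3.142, 0.005, 1.994]
force: [0.0, -0.7, -0.4]
width: 48.5
pos [ 479.3 -104.5  222.5] rpy [-180.     0.3  114.2] q7 0.45 w 48.5 F [ 0.  -0.7 -0.4] t 35.0
shift now [ 0.04  0.03 -0.08]
full turn [-0.    0.05 -0.  ]
[-0.17899419  0.48855602  0.09006655]
```

```bash
python3 -m crank '[[[0.03,0,0.02,0,0,0.95],[0.02,0,0.02,0,0,0.95],[0,0,0.02,0,0,0.95],[0,0,0.02,0,0,0.95],[0,0,0.02,0,0,0.95],[0,0,0.02,0,0,0.95],[0,0,0.02,0,0,0.95],[0,0,0.02,0,0,0.95]]]'
python3 -c "
from h import *
go(479.5,-103,225,None);print(ctrl.read_state()['torque'])"
```

```text
clock: 35.72
eef_pos: [478.7, -104.5, 221.0]
tool_rot: [3.138, 0.005, 1.155]
force: [1.7, -0.7, 0.5]
width: 48.5
pos [ 478.7 -104.5  221. ] rpy [179.8   0.3  66.2] q7 -0.25 w 48.5 F [ 1.7 -0.7  0.5] t 35.7
shift now [ 0.06  0.   -0.13]
full turn [0.04 0.05 0.  ]
[0.31033704 0.91748724 0.16272361]
```

```bash
python3 -m crank '[[[0.03,0,0.02,0,0,0.95],[0.02,0,0.02,0,0,0.95],[0,0,0.02,0,0,0.95],[0,0,0.02,0,0,0.95],[0,0,0.02,0,0,0.95],[0,0,0.02,0,0,0.95],[0,0,0.02,0,0,0.95],[0,0,0.02,0,0,0.95]]]'
python3 -c "
from h import *
go(479.5,-103,225,None);print(ctrl.read_state()['torque'])"
```

```text
clock: 36.38
eef_pos: [478.4, -103.9, 219.5]
tool_rot: [3.139, 0.001, 0.312]
force: [-0.6, -2.3, -1.1]
width: 48.5
pos [ 478.4 -103.9  219.5] rpy [1.798e+02 1.000e-01 1.780e+01] q7 -0.94 w 48.5 F [-0.6 -2.3 -1.1] t 36.4
shift now [ 0.05 -0.02 -0.18]
full turn [0.03 0.01 0.  ]
[0.63896761 0.35643286 0.12015961]
```

```bash
python3 -m crank '[[[0.03,0,0.02,0,0,0.95],[0.02,0,0.02,0,0,0.95],[0,0,0.02,0,0,0.95],[0,0,0.02,0,0,0.95],[0,0,0.02,0,0,0.95],[0,0,0.02,0,0,0.95]]]'
python3 -c "
from h import *
go(479.5,-103,225,None);print(ctrl.read_state()['torque'])"
```

```text
clock: 36.88
eef_pos: [488.5, -106.7, 219.3]
tool_rot: [3.132, -0.022, -0.288]
force: [4.0, -8.1, -4.5]
width: 48.2
pos [ 488.5 -106.7  219.3] rpy [179.5  -1.2 -16.5] q7 -1.43 w 48.2 F [ 4.  -8.1 -4.5] t 36.9
shift now [-0.32 -0.03 -0.2 ]
full turn [ 0.09 -0.21 -0.  ]
[-1.31850881 -0.91657403  1.22389466]
```

The torque jumped to 1.2 N m and the tool stopped sinking, so the screw is at its stop. I'll recentre, nudge it once more, and release.

```bash
python3 -m crank '[[[-0.3,0,0,0,-0.2,0],[0,0,0,0,0,0.9],[0,0,0,0,0,0.9]]]'
python3 -c "
from h import *
go(479.5,-104,225,None);print(ctrl.read_state()['torque'])"
python3 -m crank '[[[0,0,0,0,0,0],[0,0,0,0,0,0],[0,0,0,0,0,0],[0,0,0,0,0,0]]]' -1
python3 -c "
from h import *
go(479.5,-104,219,None)"
```

```text
clock: 37.13
eef_pos: [492.2, -110.7, 219.5]
tool_rot: [3.13, -0.032, -0.48]
force: [-2.3, -5.7, -2.9]
width: 47.7
pos [ 492.2 -110.7  219.5] rpy [179.3  -1.9 -27.5] q7 -1.59 w 47.7 F [-2.3 -5.7 -2.9] t 37.1
shift now [-0.47 -0.   -0.2 ]
full turn [ 0.11 -0.31 -0.  ]
[-1.06643491 -0.47945674  1.31475397]
clock: 37.47
eef_pos: [494.3, -110.4, 220.7]
tool_rot: [3.132, -0.036, -0.48]
force: [-0.2, 0.0, -0.3]
width: 85.5
pos [ 494.3 -110.4  220.7] rpy [179.4  -2.  -27.5] q7 -1.59 w 85.5 F [-0.2  0.  -0.3] t 37.5
shift now [-0.54  0.04  0.04]
full turn [ 0.1  -0.34 -0.  ]
```

```bash
python3 -m crank '[[[-0.5,0.02,0,0.1,-0.34,-0.8],[0,0,0,0,0,-0.8],[0,0,0,0,0,0]]]' 
python3 -c "
from h import *
go(479,-104,220,None)"
python3 -m crank '[[[0,0,0.03,0,0,0],[0,0,0.02,0,0,0],[0,0,0.02,0,0,0],[0,0,0.02,0,0,0],[0,0,0.02,0,0,0]]]' 1
python3 -m crank '[[[0,0,0,0,0,0.4],[0,0,0,0,0,0.4]]]'
python3 -c "
from h import *
go(479,-104,220,None);print(ctrl.read_state()['torque'])"
```

```text
clock: 37.72
eef_pos: [480.6, -102.2, 221.1]
tool_rot: [-3.14, 0.001, -0.302]
force: [1.0, -0.4, -0.0]
width: 85.8
pos [ 480.6 -102.2  221.1] rpy [-1.799e+02  1.000e-01 -1.730e+01] q7 -1.44 w 85.8 F [ 1.  -0.4 -0. ] t 37.7
shift now [-0.03  0.07  0.03]
full turn [-0.02  0.01 -0.  ]
clock: 38.13
eef_pos: [480.4, -104.6, 220.2]
tool_rot: [-3.141, -0.002, -0.308]
force: [-1.4, 3.1, 5.5]
width: 49.3
clock: 38.3
eef_pos: [480.8, -104.5, 220.3]
tool_rot: [3.141, -0.003, -0.386]
force: [-2.3, -0.8, -3.6]
width: 48.5
pos [ 480.8 -104.5  220.3] rpy [179.9  -0.2 -22.1] q7 -1.5 w 48.5 F [-2.3 -0.8 -3.6] t 38.3
shift now [-0.06  0.01  0.01]
full turn [ 0.01 -0.03 -0.  ]
[-0.12257102  0.30142703  1.25611412]
```

Firmly at the stop: 1.26 N m straight away, against 0.12 to turn it. I'll release, retreat and verify.

```bash
python3 -m crank '[[[0,0,0,0,0,0],[0,0,0,0,0,0],[0,0,0,0,0,0],[0,0,0,0,0,0],[0,0,-0.6,0,0,0],[0,0,-0.8,0,0,0],[0,0,-0.8,0,0,0],[0,0,-0.8,0,0,0],[0,0,-0.8,0,0,0],[0,0,0,0,0,0]]]' -1
python3 -m crank '[[[-0.8,0,-0.3,0,0,0],[-0.8,0.3,-0.3,0,0,0],[0,-0.9,-0.3,0,0,0],[0,-0.9,0,0,0,0],[0,-0.9,0,0,0,0],[0,-0.9,0,0,0,0],[0,-0.9,0,0,0,0],[0,-0.9,0,0,0,0],[0,0,0,0,0,0]]]'
python3 - <<'E'
from h import *
go()
b=ctrl.get_image("scene");t=ctrl.get_image("top");C=cloud(t);D=cloud(b)
for n,E in(("top",C),("scene",D)):
    m=(E[...,2]>235)&(E[...,2]<275)&(np.hypot(E[...,0]-480,E[...,1]+101)<45)
    if m.sum()>20: print(n,"knob",m.sum(),np.round(cv2.minAreaRect(E[m][:,:2].astype(np.float32))[0],1),np.percentile(E[m][:,2],90).round(1))
    m=(E[...,2]>150)&(E[...,2]<190)&(np.hypot(E[...,0]-480,E[...,1]+101)<80);print(n,"plate z",m.sum(),np.median(E[m][:,2]) if m.any() else None)
s=b["color"][130:300,150:420,::-1]; u=t["color"][90:282,128:384,::-1]
cv2.imwrite("pics/z.png",np.hstack([cv2.resize(s,(400,300)),cv2.resize(u,(400,300))]))
E
```

```text
clock: 39.13
eef_pos: [479.2, -103.8, 337.3]
tool_rot: [3.14, 0.003, -0.389]
force: [0.6, -1.4, 0.0]
width: 85.1
clock: 39.88
eef_pos: [492.3, 60.4, 364.9]
tool_rot: [-3.139, 0.002, -0.397]
force: [-0.1, 0.9, -0.4]
width: 85.4
pos [492.3  60.4 364.9] rpy [-1.799e+02  1.000e-01 -2.280e+01] q7 -1.99 w 85.4 F [-0.1  0.9 -0.4] t 39.9
shift now [0. 0. 0.]
full turn [-0.02  0.02 -0.  ]
top knob 241 [ 479.3 -101.4] 256.2
top plate z 1629 175.29572990251836
scene knob 210 [ 483.6 -101.7] 255.3
scene plate z 839 175.45057140886888
```

View pics/z.png

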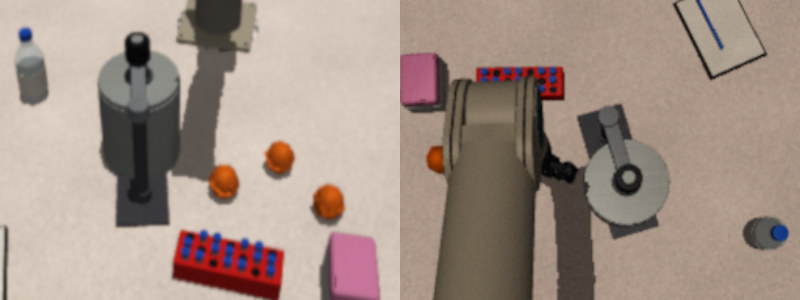

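The final view shows the cover centred over the canister with the plate on the rim (top at z=175, i.e. 165 + 10). The knob is at (479,-101), nothing but the orange balls remains on that part of the bench, and the bystanders are unmoved. Handing in.

```bash
python3 -c "
from h import *
print(ctrl.finish_job())"
```

```text
the job is handed in; nothing more can be done
None
```

The job is done and handed in at about 40 s of the 210 s allowed. Both culture flasks and the one white paper ball are in the canister. The cover is swung to its stop and the knob is screwed tight. I left the three orange balls where they were.

**Last checks:**
- **Contents:** The wrist picture showed all three pieces inside the canister before I closed it.
- **Cover:** The knob sits within about 1 mm of the canister axis. The plate top is at 175 mm, so it lies on the rim.
- **Screw:** It gave 1.26 N m straight away on a second grip, against about 0.12 N m to turn it freely. I could not read the joint angle itself.
- **Bystanders:** The rack, bottle and tip box look unmoved in the pictures; I did not measure their positions at the end.
- **Robot:** It is clear of everything, with the gripper open.

**What went wrong on the way:**
- **First flask:** My first grasp missed because the tool drifted sideways and pressed on the flask with about 28 N. I measured its new position, which was about 10 mm away, and took it on the second try.
- **Knob:** When the screw reached its stop, the tool slipped about 10 mm sideways on the knob. I recentred and gripped it again to confirm it was tight.

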